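# Clip a label holder over the stock-shelf lip and hold it pressed home

## Robot

A 7-joint arm with a two-finger parallel gripper is mounted at the origin on the work surface. World frame = base frame: x ahead of the robot, y to its left, z up, the work surface at z = 0. Lengths are in mm, angles in rad, forces in N, time in s.
With the tool pointing down it reaches from about 350 to 900 mm from the base axis. Payload 8.1 kg.
Tool frame: the origin (TCP) lies between the finger pads; the fingertips stand 22 mm ahead of it and the grasp point (between the pads) lies 3 mm ahead of it (r.finger_overhang is the distance from the TCP to the fingertips, in mm); z points along the fingers, y is the line along which they close (so a half turn about z gives the same grasp; the last joint's range is limited). The gripper opens to 85 mm and grips with 20 to 120 N. Pads are 22 mm wide; open, the fingers measure 114 mm over their backs; the gripper's body (76 mm by 85 mm) begins 54 mm behind the grasp point. The pads swing forward as they close: fully open they stand 13 mm farther back than shut.
Start: joints at [-1.205, 0.434, 0.025, 1.573, -0.012, 1.134, -0.075], TCP at [282.413, 557.57, 230.123] pointing down, gripper open.
Joint ranges: [-2.62, 2.62], [-0.44, 2.09], [-1.27, 1.32], [0.08, 2.57], [-1.32, 4.46], [0.12, 2], [-2.74, 2.74]. Speed limits (rad/s): [2.22, 2.22, 3.01, 3.01, 3.14, 3.14, 3.14].

## Interface

Orientations are given as a rotation vector (axis times angle).
In Python, from bench import r, cams gives the robot as it stands.
- The arm moves only by the tool play_rows, never from a script. Its argument "motion" is one flat list of numbers, 7 for each row, row after row: the shift along the tool's x, y, z in m, then the turn, a rotation vector about the tool's x, y, z in rad, then the opening, from -1 (shut) to 1 (fully open), so that 0 is half open. A call has 1 to 12 rows; each row is the pose to reach, as a shift and turn from the pose commanded when the call began, along the tool's axes at that moment; what a row does not reach only later rows make up. A row lasts 1/10 s, in which the tool goes at most 50 mm and 8.59 degrees, less where a joint would pass 70% of its speed; a pose out of reach is approached as far as the arm can. A call with a gripper value outside its range is refused whole. The fingers move at their own pace and stop on an object; the grip force is fixed at half the most. Time passes only in rows, so rows that repeat a pose let the fingers close. It gives the time, the measured TCP pose, the force, the opening and the grip force at its end, in the units of the state.
- r.get_obs(): the state, without advancing time (a new reading comes with each control period).
- cams.snapshot(name): name is "scene" or "top" or "wrist"; returns a dict with "frame" (480x640x3 uint8, red, green, blue), "range_z" (480x640 float32, mm along the optical axis (not along the pixel's ray), 0 where there is no reading), "camera_matrix" (3x3 intrinsics, pixels), "eye" and "orientation" of the camera in the world; the wrist camera has in their place "T_tool_cam" (4x4, takes a point from camera to tool coordinates, whose origin is the TCP and whose axes are the flange's). Camera axes: x right, y down, z forward; pixel columns grow to the right and rows downward; lengths in mm; the calibration is good to about 2 mm. A picture is of the moment at which its call begins: read the wrist's pose just before it.
- r.hand_in(): hands the job in; it is judged then, once.
Trained networks look in the newest picture that a camera, given by its name, has taken for a name from the list of things; names that differ only in an ending like _2 or _b are one class to them, and where a whole thing is asked for, a point or a joint stands for the part that bears it (a point fixed in the world has none). Each returns a list of dicts, best first, with "conf" (0 to 1); they miss things now and then, are a little off and sometimes report something else, mostly with a low value. They report only what shows in the picture. A call takes as long as a camera call. They do not tell look-alikes from the thing itself.
- cams.regions_of(camera, query): "region" (480x640 bool, what is visible of it) and "box" ([left, top, right, bottom] in pixels, round what is visible of it).
The state is a dict: "t": time; "joints": joint angles; "joint_vel": joint speeds; "joint_efforts": joint torques, N m; "position": TCP position; "tcp_rot": TCP orientation; "contact_force": force on the tool from outside, world axes, zero at the start; "ft_torque": the same for the moment, N m; "width": opening from 0.0 (shut) to 1.0 (fully open); "grasp_force": force on a finger pad.
Only numpy, scipy, OpenCV 4.12 (cv2) and the standard library are available. Lean on these libraries where they do the work, as an engineer would, in place of code of your own. Each camera call takes 0.05 s, during which the arm holds its last target. There are 200 camera calls.

## Task

One of the three purple trays on the low bench shelf has lost its label holder. Find the spare hook-over label holder among the odds and ends in the purple spares tray, and push it down over the shelf's front lip, centred in front of the unlabelled tray, label plate facing out towards the robot and clip leg behind the lip, until you feel it bottom. The sticky pad under its roof needs pressure to take, so finish still gripping it and pressing it firmly down (about 10 N), and do not knock the flask, beaker or slide box on the bench.

Things in the scene. Friction and masses are not known exactly. Their poses are not given: they have to be found in the camera images.
- holder: Loose rigid white plastic label holder, an upside-down U, 40 high, 30 to 65 g, standing on its feet in the spares tray. Origin: centre of its underside; x from label plate to clip leg, y along it, z up. Plate (-x side) 80 long, leg (+x) 60 long. Flat outer faces 14 apart from 8 above the underside to the top: grip there. In the tray the plate looks to the robot, turned up to 0.8 rad.
- holder_roof (a point): Middle of the underside of the holder's 6 thick roof, 34 above the holder's origin; it comes to rest on top of the lip. Axes as the holder's. The slot below it, between plate and leg (3.5 thick each), is 7 wide in x, 34 deep, open below and at both ends; the feet of plate and leg flare outwards to 21 over all in their lowest 8 mm, so the slot's mouth is wider.
- holder_face (a point): Point in the middle of the outer face of the label plate, 7 mm from the holder's origin towards -x, 23 mm up.
- shelf: Low fixed bench shelf, 460 wide (y), 244 deep, top of its deck 100 above the bench. Its front edge is an aluminium strip 4 thick that stands up as a lip to 140 above the bench (40 above the deck), top rounded. Origin on the bench under the middle of the lip; x from the lip back over the deck, away from the robot, y along the lip. Within 0.12 rad of square to the robot.
- seat (a point): Top of the lip (140 above the bench) straight in front of the middle of the tray that has no holder; axes as the shelf's (x square to the lip towards the trays, y along the lip). This is where holder_roof belongs. A seated holder has its origin 34 below this point.
- tray_open: The purple tray on the shelf that has no holder in front, 112 wide, 150 deep, 50 high, fixed. Which of the three places it has varies. Origin on the deck under the lip in front of the tray's middle; the tray's front wall is 58 behind the lip (free space for a finger), axes as the shelf's.
- tray_a: Another such tray, with its label holder already fitted on the lip (centred at this origin, which lies on the deck under the lip; the fitted holder is 80 long, its top 46 above the deck). The trays stand about 145 apart.
- tray_b: The third tray, also with its holder already fitted; same frame and sizes as tray_a.
- spares: Purple spares tray on the bench, fixed: 235 (x) by 290 (y), walls 5 thick, 56 high, rim 6 proud outside, inner floor 5 above the bench. Origin: centre of its underside. With the holder it has a rubber bung, grey boss head, brass mass, amber vial and lamp base, at most 50 high, one to a place 90 to 110 apart; these may be touched.
- flask: Glass conical flask 103 high, 72 wide, standing on the bench between robot and shelf. Origin at the centre of its underside.
- beaker: Glass beaker 85 high, 68 wide, on the bench beyond the spares tray. Origin at the centre of its underside.
- slide_box: Flat grey box with black lid, 87 by 102, 35 high, on the bench between robot and shelf. Origin at the centre of its underside.
Not all that is in view belongs to the job. Leave any green look-alike of the holder alone.

How it is judged (in metres and radians):
On the way:
1. the holder is gripped and lifted clear out of the spares tray (height (world z) of holder above 0.07 m and contact force between holder and the fingers above 1 N and contact force between holder and spares below 0.01 N), for 0.2 s.
At the end, for the whole second after the job is handed in: Roof on the lip before the unlabelled tray (at most 2 mm above, 5 mm across, 15 mm along), within 0.10 rad of the lip's line and 0.12 rad of upright, plate on the robot's side; still gripped (over 2 N), pressed on the shelf with over 4 N, at rest (x of holder_roof in the frame of seat between -0.005 and 0.005 m and y of holder_roof in the frame of seat between -0.015 and 0.015 m and z of holder_roof in the frame of seat between -0.003 and 0.002 m and x of holder_face in the frame of seat below 0 m and angle between the y axis of holder and the y axis of seat, either way round below 0.1 rad and angle between holder's own z axis and vertical below 0.12 rad and contact force between holder and shelf above 4 N and contact force between holder and the fingers above 2 N and linear speed of holder below 0.02 m/s); the arm keeps its last pose, push and grip.
It fails at once if the flask is knocked (moved over 30 mm) (distance of flask from where it was at the start of the episode above 0.03 m).
It fails at once if the beaker is knocked (moved over 30 mm) (distance of beaker from where it was at the start of the episode above 0.03 m).
It fails at once if the slide box is knocked (moved over 30 mm) (distance of slide_box from where it was at the start of the episode above 0.03 m).
It also fails if it takes over 42 s, if anything falls off the work surface, if the arm or the gripper's body presses on something with over 40 N, if the wrist force passes 120 N, or if a joint passes its speed limit or range.

## Working session

There is one attempt and no reset: what is moved stays moved. The work goes in short steps, Python scripts to look and compute and a tool call to move; the robot and the scene stay as the last step left them, time stands still between calls to the robot, and variables do not carry over. Pictures are saved under pics/ and viewed, at most 10 in all, crops included, and the job is handed in when it is done.

Besides the shell and the picture viewer there is one more tool, called after "Emit:" as name(argument=value, ...) on one line, values as JSON. play_rows: Moves the arm, as the interface text tells. Its arguments: {"type":"object","properties":{"motion":{"type":"array"}},"required":["motion"]}

```bash
mkdir -p pics; cat > h.py <<'E'
import numpy as np, cv2
from scipy.spatial.transform import Rotation as R
from bench import r, cams
def pts(s, mask=None):
    K=np.array(s["camera_matrix"]); z=s["range_z"]
    m=(z>0) if mask is None else (mask&(z>0))
    v,u=np.nonzero(m); d=z[v,u]
    p=np.c_[(u-K[0,2])/K[0,0]*d,(v-K[1,2])/K[1,1]*d,d]
    if "eye" in s:
        o=np.array(s["orientation"]); M=o if o.shape==(3,3) else R.from_rotvec(o).as_matrix()
        p=p@M.T+np.array(s["eye"])
    else:
        T=np.array(s["T_tool_cam"]); p=p@T[:3,:3].T+T[:3,3]
        p=p@R.from_rotvec(s["rot"]).as_matrix().T+np.array(s["pos"])
    return p,u,v
def snap(n):
    o=r.get_obs(); s=cams.snapshot(n); s["pos"]=o["position"]; s["rot"]=o["tcp_rot"]; return s
def save(s,name): cv2.imwrite("pics/"+name,cv2.cvtColor(s["frame"],cv2.COLOR_RGB2BGR))
E
python3 - <<'E'
from h import *
o=r.get_obs(); print(o)
for n in ("scene","top"):
    s=snap(n); save(s,n+".png"); print(n,s["eye"],s["orientation"])
    for q in ("holder","shelf","tray_open","tray_a","spares","flask","beaker","slide_box"):
        for d in cams.regions_of(n,q):
            p,u,v=pts(s,d["region"])
            print(q,round(d["conf"],2),d["box"],np.round(np.median(p,0)) if len(p) else None,np.round(np.percentile(p,[2,98],axis=0)).tolist() if len(p) else None)
E
```

```text
{'t': 0.0, 'joints': array([-1.20459315,  0.43520584,  0.02493692,  1.5741167 , -0.01160944,
        1.13399128, -0.07512242]), 'joint_vel': array([-9.66422057e-05,  2.60540126e-04, -1.04628637e-03,  8.85068340e-04,
       -1.24768981e-03,  3.64139548e-04,  1.01990436e-03]), 'joint_efforts': array([ 8.50780852e-04, -6.70475721e+01,  1.02500159e+00, -3.16209626e+01,
        1.54819235e-02,  1.23620045e-02,  1.91332923e-07]), 'position': array([282.18344671, 557.09254069, 229.32861461]), 'tcp_rot': array([-7.29708637e-01, -3.05541448e+00,  2.44484849e-03]), 'contact_force': array([ 0.13437365,  0.90901261, -0.35012059]), 'ft_torque': array([ 0.02748255, -0.01032971,  0.05077037]), 'grasp_force': 0.0, 'width': 1.0007603351213323}
scene [1219.07378577 -566.49618899  835.23126192] [-2.06529991 -1.04602412  0.47252522]
holder 0.86 [120.9, 373.7, 166.1, 398.6] [ 558. -521.   30.] [[521.0, -546.0, 1.0], [579.0, -491.0, 43.0]]
holder 0.68 [188.3, 265.7, 218.9, 278.0] [ 324. -283.   26.] [[270.0, -311.0, 1.0], [354.0, -253.0, 43.0]]
holder 0.66 [217.0, 292.5, 249.2, 319.2] [ 479. -282.   31.] 
[... 2387 characters left out ...]
.1] [642. 246. 121.] [[504.0, 180.0, 101.0], [724.0, 300.0, 154.0]]
spares 0.69 [345.9, 209.3, 453.8, 303.2] [ 531. -279.    6.] [[406.0, -418.0, -1.0], [644.0, -127.0, 59.0]]
flask 0.78 [209.3, 297.1, 237.8, 326.6] [352. 228.  34.] [[320.0, 206.0, 3.0], [383.0, 269.0, 86.0]]
beaker 0.56 [360.7, 161.9, 381.4, 193.6] [ 764. -182.   40.] [[720.0, -209.0, -0.0], [783.0, -151.0, 87.0]]
slide_box 0.92 [270.2, 283.0, 309.5, 321.0] [390.  43.  35.] [[345.0, -8.0, 28.0], [436.0, 94.0, 41.0]]
slide_box 0.69 [248.0, 177.6, 302.0, 263.4] [633.  94. 106.] [[494.0, 29.0, 98.0], [713.0, 151.0, 154.0]]
slide_box 0.53 [206.6, 297.2, 234.7, 325.5] [351. 230.  32.] [[319.0, 207.0, -1.0], [383.0, 272.0, 86.0]]
```

```bash
ls . pics
```

```text
.:
h.py
pics

pics:
scene.png
top.png
```

```bash
python3 - <<'E'
import cv2
a=cv2.imread("pics/scene.png")
cv2.imwrite("pics/a.png",cv2.resize(a[160:410,110:560],(800,444),interpolation=cv2.INTER_CUBIC))
b=cv2.imread("pics/top.png")[200:310,340:500]
cv2.imwrite("pics/b.png",cv2.resize(b,(800,550),interpolation=cv2.INTER_CUBIC))
E
```

```text
(no output)
```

View pics/a.png

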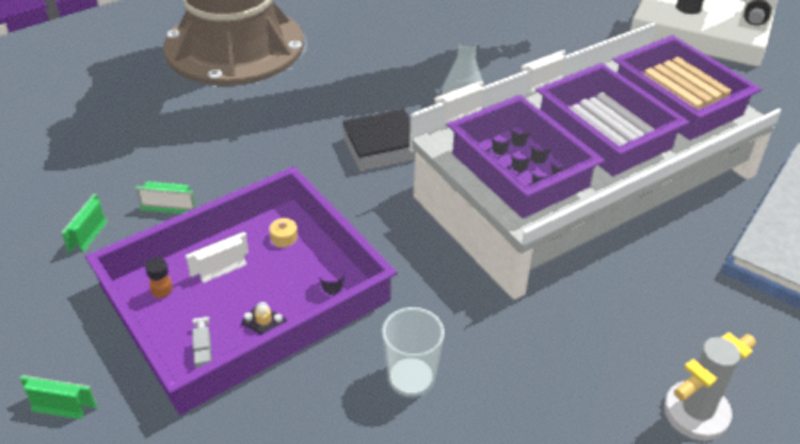

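View pics/b.png

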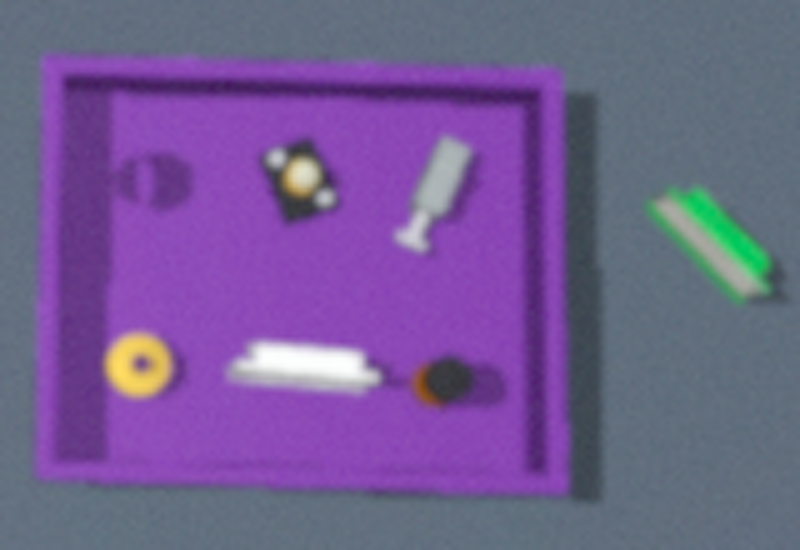

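Candidates: white piece in the tray (scene 233,305; top 400,275) and green ones outside it (scene 143,386 / 203,272 / 157,285). The white one in the spares tray fits and the crop confirms it. The lip shows holders before the right and middle trays (scene ~370,213 and ~417,195), so the open tray is the left one, with wooden rods (scene 495,210).

```bash
python3 - <<'E'
from h import *
for n in ("top","scene","wrist"):
    s=snap(n); p,u,v=pts(s)
    print(n)
    if n=="wrist": save(s,"w0.png"); print(s["T_tool_cam"])
    # lip top
    m=(p[:,2]>128)&(p[:,2]<148)&(p[:,1]>0)&(p[:,1]<480)&(p[:,0]>440)&(p[:,0]<560)
    q=p[m]
    if len(q)>20:
        c=np.median(q[:,0]); k=np.polyfit(q[:,1],q[:,0],1)
        for _ in range(5):
            e=q[:,0]-np.polyval(k,q[:,1]); g=abs(e)<6; k=np.polyfit(q[g,1],q[g,0],1)
        print("lip x=a*y+b",k,g.sum(),"y",q[g,1].min(),q[g,1].max(),"z",np.median(q[g,2]),"std",e[g].std())
    for d in cams.regions_of(n,"tray_open")[:1]:
        m=d["region"][v,u]&(p[:,2]>145); t=p[m]
        if len(t)>30: print("tray",cv2.minAreaRect(t[:,:2].astype(np.float32)),np.percentile(t,[1,50,99],axis=0).round(1).tolist())
    # holder top
    f=s["frame"][v,u].astype(int)
    m=(abs(p[:,0]-472)<40)&(abs(p[:,1]+278)<60)&(p[:,2]>36)&(p[:,2]<56)&(f.min(1)>130)
    t=p[m]
    if len(t)>10: print("holder",len(t),cv2.minAreaRect(t[:,:2].astype(np.float32)),t.mean(0))
E
```

```text
top
lip x=a*y+b [7.24936144e-02 4.92493748e+02] 401 y 17.572435769392115 473.45683667447327 z 141.07796150192098 std 2.4852645272492127
tray ((604.4823608398438, 91.47894287109375), (125.83541870117188, 225.08602905273438), 85.89055633544922) [[492.9, 25.2, 145.3], [614.1, 93.2, 149.8], [717.4, 154.6, 156.1]]
holder 125 ((474.2287902832031, -276.3677978515625), (78.2796630859375, 15.668768882751465), 85.24421691894531) [ 473.24186752 -277.65040772   44.24253499]
scene
lip x=a*y+b [6.63774531e-02 4.96155498e+02] 765 y 14.858751493352315 474.70595612720876 z 137.41809199308454 std 2.697850613918168
tray ((651.5342407226562, 374.4891357421875), (150.9196014404297, 171.51858520507812), 85.79716491699219) [[568.8, 316.0, 145.4], [659.9, 379.1, 150.8], [739.1, 449.0, 154.0]]
holder 254 ((474.5398254394531, -277.66680908203125), (79.9700698852539, 19.296533584594727), 84.43163299560547) [ 475.03949275 -278.15912996   43.79835799]
wrist
[[ 4.14419186e-04 -9.62110043e-01 -2.72661133e-01  7.03097985e+01]
 [ 9.99999514e-01  6.42596962e-04 -7.47557979e-04 -1.00356323e-01]
 [ 8.94444255e-04 -2.72660691e-01  9.62109842e-01 -1.44179666e+02]
 [ 0.00000000e+00  0.00000000e+00  0.00000000e+00  1.00000000e+00]]
```

View pics/w0.png

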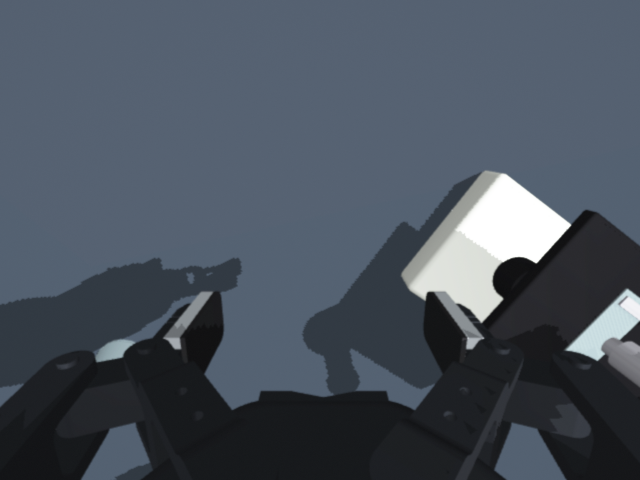

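```bash
cat >> h.py <<'E'
def go(x,y,z,yaw):  # tool y axis at world angle yaw, pointing down
    o=r.get_obs(); A=R.from_rotvec(o["tcp_rot"])
    c,s=np.cos(yaw),np.sin(yaw)
    B=R.from_matrix(np.array([[-s,c,0],[c,s,0],[0,0,-1]]).T@np.eye(3)) if 0 else R.from_matrix(np.c_[[-s,c,0],[c,s,0],[0,0,-1]])
    d=A.inv().apply(np.array([x,y,z])-o["position"])/1000
    print("shift",d.round(4),"turn",(A.inv()*B).as_rotvec().round(4),"at",np.round(o["position"],1))
E
python3 -c "
from h import *
go(480,400,320,-0.07)
s=snap('top');p,u,v=pts(s)
m=(p[:,1]>480)&(p[:,0]>200)&(p[:,0]<750)&(p[:,2]>60);print(np.percentile(p[m],[1,50,99],axis=0) if m.any() else 0)"
```

```text
shift [-0.2475 -0.0513 -0.0899] turn [ 0.     -0.      1.1719] at [282.4 557.6 230.1]
[[247.96333652 490.71170515  92.00239753]
 [416.66624896 681.00067891 241.95492714]
 [566.03921595 762.51469985 582.12167438]]
```

Emit:
play_rows(motion=[-0.12,-0.025,-0.09,0,0,0.5,0,-0.2475,-0.0513,-0.09,0,0,1.172,0,-0.2475,-0.0513,-0.09,0,0,1.172,0,-0.2475,-0.0513,-0.09,0,0,1.172,0,-0.2475,-0.0513,-0.09,0,0,1.172,0,-0.2475,-0.0513,-0.09,0,0,1.172,0,-0.2475,-0.0513,-0.09,0,0,1.172,0,-0.2475,-0.0513,-0.09,0,0,1.172,0,-0.2475,-0.0513,-0.09,0,0,1.172,0,-0.2475,-0.0513,-0.09,0,0,1.172,0,-0.2475,-0.0513,-0.09,0,0,1.172,0,-0.2475,-0.0513,-0.09,0,0,1.172,0])

```text
t: 2.45
position: [479.9, 400.1, 320.1]
tcp_rot: [-2.296, -2.145, -0.0]
contact_force: [-0.7, -0.7, -0.6]
width: 0.499
grasp_force: 0.0
```

```bash
cat > lip.py <<'E'
from h import *
s=snap("wrist"); save(s,"w1.png"); p,u,v=pts(s)
f=s["frame"][v,u].astype(int)
def fit(q):
    k=np.polyfit(q[:,1],q[:,0],1)
    for _ in range(8):
        e=q[:,0]-np.polyval(k,q[:,1]); g=abs(e)<5; k=np.polyfit(q[g,1],q[g,0],1)
    e=q[g,0]-np.polyval(k,q[g,1]); print("lip",k,"x at mid",np.polyval(k,388),g.sum(),"y",q[g,1].min(),q[g,1].max(),"z",np.percentile(q[g,2],[5,50,95]),"e",np.percentile(e,[2,98]))
    return k
m=(p[:,2]>136)&(p[:,2]<143)&(p[:,0]>500)&(p[:,0]<545)&(p[:,1]>310)&(p[:,1]<470)
k=fit(p[m])
purple=(f[:,0]>f[:,1]+30)&(f[:,2]>f[:,1]+30)
m=purple&(p[:,2]>143)&(p[:,2]<158)
t=p[m]; yaw=-np.arctan(k[0]); c,sn=np.cos(yaw),np.sin(yaw)
X=t[:,0]*c+t[:,1]*sn; Y=-t[:,0]*sn+t[:,1]*c
print("trays Y hist");h,e=np.histogram(Y,bins=np.arange(Y.min(),Y.max()+4,4));print(list(zip(e.round().astype(int).tolist(),h.tolist())))
x0=np.polyval(k,388)
print("lip XY:",x0*c+388*sn,-x0*sn+388*c, "X front",np.percentile(X,1))
E
python3 lip.py
```

```text
lip [7.14460357e-02 4.92165807e+02] x at mid 519.8868689722092 700 y 310.0736903732757 469.9933503218576 z [137.71142299 139.98974464 141.37471206] e [-1.79304326  2.17482863]
trays Y hist
[(186, 70), (190, 72), (194, 105), (198, 1), (202, 0), (206, 0), (210, 0), (214, 0), (218, 0), (222, 27), (226, 49), (230, 60), (234, 0), (238, 0), (242, 0), (246, 0), (250, 0), (254, 5), (258, 21), (262, 32), (266, 33), (270, 32), (274, 34), (278, 35), (282, 35), (286, 33), (290, 33), (294, 38), (298, 36), (302, 37), (306, 34), (310, 35), (314, 40), (318, 38), (322, 39), (326, 52), (330, 59), (334, 75), (338, 533), (342, 563), (346, 554), (350, 0), (354, 0), (358, 0), (362, 0), (366, 232), (370, 618), (374, 913), (378, 97), (382, 93), (386, 91), (390, 97), (394, 94), (398, 95), (402, 100), (406, 98), (410, 100), (414, 97), (418, 100), (422, 107), (426, 101), (430, 109), (434, 109), (438, 103), (442, 108), (446, 112), (450, 110), (454, 111), (458, 112), (462, 114), (466, 114), (470, 115), (474, 122), (478, 111), (482, 634), (486, 875), (490, 598)]
lip XY: 490.9144567321428 424.06291125387526 X front 540.477344943401
```

View pics/w1.png

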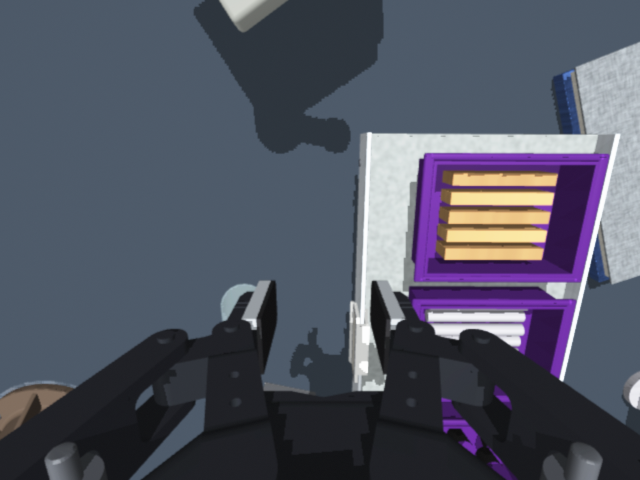

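Wrist view: the left tray with wooden rods (510,215) has no holder on the lip (360,200); a holder is visible on the lip before the middle tray (355,330). Seat ≈ (520.3, 394), yaw −0.071.

```bash
python3 -c "
from h import *
go(475,-277,230,-0.085)"
```

```text
shift [-0.6758  0.0414  0.0901] turn [-0.     -0.0001  0.0165] at [479.9 400.  320.1]
```

Emit:
play_rows(motion=[-0.05,0.003,0,0,0,0,0,-0.1,0.006,0,0,0,0,0,-0.15,0.009,0,0,0,0,0,-0.2,0.012,0,0,0,0,0,-0.25,0.015,0,0,0,0,0,-0.3,0.018,0,0,0,0,0,-0.35,0.021,0,0,0,0,0,-0.4,0.024,0,0,0,0,0,-0.45,0.027,0,0,0,0,0,-0.5,0.03,0,0,0,0,0,-0.5,0.03,0,0,0,0,0,-0.5,0.03,0,0,0,0,0])

```text
t: 3.7
position: [474.7, -102.2, 320.3]
tcp_rot: [2.301, 2.139, 0.001]
contact_force: [-0.0, 0.3, 0.7]
width: 0.502
grasp_force: 0.0
```

Emit:
play_rows(motion=[-0.04,0.003,0.02,0,0,0.016,0,-0.08,0.005,0.04,0,0,0.016,0,-0.12,0.008,0.06,0,0,0.016,0,-0.15,0.01,0.08,0,0,0.016,0,-0.176,0.011,0.09,0,0,0.016,0,-0.176,0.011,0.09,0,0,0.016,0,-0.176,0.011,0.09,0,0,0.016,0])

```text
t: 4.4
position: [474.1, -276.0, 229.7]
tcp_rot: [-2.313, -2.125, 0.0]
contact_force: [0.7, 0.7, 0.2]
width: 0.501
grasp_force: 0.0
```

```bash
cat > hold.py <<'E'
from h import *
s=snap("wrist"); save(s,"w2.png"); p,u,v=pts(s)
f=s["frame"][v,u].astype(int); print(s["pos"],s["rot"])
for d in cams.regions_of("wrist","holder")[:3]: print(d["conf"],d["box"])
m=(abs(p[:,0]-474)<35)&(abs(p[:,1]+278)<60)&(f.max(1)-f.min(1)<40)&(p[:,2]>8)
t=p[m]; print(len(t),np.percentile(t[:,2],[1,50,99]))
m2=t[:,2]>41
t=t[m2]
(c,w,a)=cv2.minAreaRect(t[:,:2].astype(np.float32)); print("roof",c,w,a,"mean",t.mean(0))
k=np.polyfit(t[:,1],t[:,0],1); print("slope yaw",-np.arctan(k[0]),"std",np.std(t[:,0]-np.polyval(k,t[:,1])))
E
python3 hold.py
```

```text
[ 474.10386014 -275.98452319  229.66013011] [-2.3126768e+00 -2.1245084e+00  3.0680484e-05]
0.94 [153.8, 288.7, 217.9, 338.4]
0.86 [161.0, 198.2, 218.8, 262.8]
0.77 [316.3, 171.0, 331.6, 255.2]
36277 [ 44.63257412 316.44550527 333.97301801]
roof (472.4947509765625, -273.8123474121094) (66.59882354736328, 62.263282775878906) 36.58076858520508 mean [ 474.28391882 -262.54205873  301.89173491]
slope yaw 0.5052567165041578 std 17.878724131681277
```

View pics/w2.png

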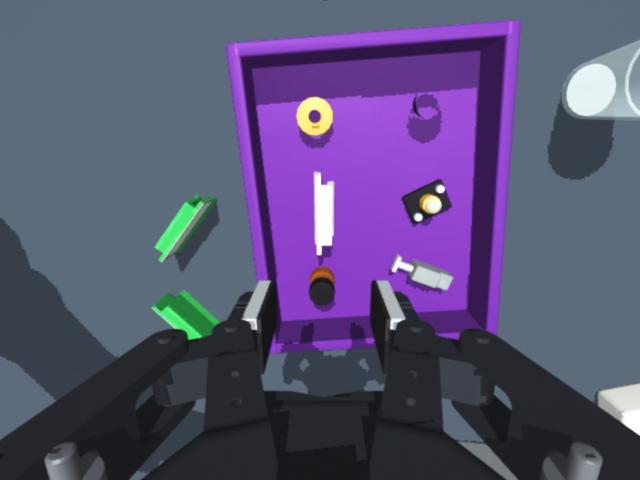

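Wrist view: the white holder is at (325,213) between the brass mass (315,117) and the vial (321,285), and the plate (long side) is on the left, robot-facing side. The green pieces are outside the tray at (187,228) and (185,315).

```bash
sed -i 's/&(p\[:,2\]>8)/\&(p[:,2]>8)\&(p[:,2]<60)/' hold.py; cat >> hold.py <<'E'
for z0,z1 in((41,50),(43,50)):
    t=p[m]; t=t[(t[:,2]>z0)&(t[:,2]<z1)&(abs(t[:,1]+278)<45)]
    k=np.polyfit(t[:,1],t[:,0],1); e=t[:,0]-np.polyval(k,t[:,1]); print("slab",len(t),-np.arctan(k[0]),np.percentile(e,[3,97]),"y",np.percentile(t[:,1],[1,99]),"x@mid",np.polyval(k,-276), "edges",k)
E
python3 hold.py
```

```text
[ 474.56389084 -275.35646362  230.26072332] [-2.31157696e+00 -2.12699346e+00 -1.48146900e-03]
0.77 [157.1, 197.7, 220.9, 262.8]
0.69 [154.0, 290.2, 217.0, 342.6]
0.63 [313.3, 175.3, 336.3, 253.5]
1172 [ 8.18548694 45.09699426 46.88449864]
roof (473.2959899902344, -277.68829345703125) (79.27702331542969, 14.26626205444336) 84.97205352783203 mean [ 472.75775266 -277.20256671   45.26675749]
slope yaw -0.07953706342201439 std 4.378536508030732
slab 979 -0.07953706342201439 [-6.60644585  7.3903626 ] y [-314.83525069 -239.70751598] x@mid 472.85360348862946 edges [7.97052099e-02 4.94852241e+02]
slab 971 -0.0780088447993064 [-6.5950953   7.41155137] y [-314.85379002 -239.70414381] x@mid 472.8309185169336 edges [7.81674687e-02 4.94405140e+02]
```

```bash
python3 -c "
from h import *
go(473.3,-277.5,41,-0.085)"
```

```text
shift [-0.0021 -0.0012  0.1895] turn [ 0.0009 -0.0007  0.0017] at [ 474.5 -275.6  230.5]
```

Emit:
play_rows(motion=[-0.002,-0.001,0.04,0,0,0,0,-0.002,-0.001,0.08,0,0,0,0,-0.002,-0.001,0.12,0,0,0,0,-0.002,-0.001,0.15,0,0,0,0,-0.002,-0.001,0.17,0,0,0,0,-0.002,-0.001,0.185,0,0,0,0,-0.002,-0.001,0.1895,0,0,0,0,-0.002,-0.001,0.1895,0,0,0,0,-0.002,-0.001,0.1895,0,0,0,0])

```text
t: 5.5
position: [473.2, -279.1, 41.5]
tcp_rot: [2.313, 2.124, 0.001]
contact_force: [0.1, 0.7, 0.2]
width: 0.496
grasp_force: 0.0
```

Emit:
play_rows(motion=[0,0,0,0,0,0,-1,0,0,0,0,0,0,-1,0,0,0,0,0,0,-1,0,0,0,0,0,0,-1,0,0,0,0,0,0,-1,0,0,0,0,0,0,-1,0,0,0,0,0,0,-1,0,0,0,0,0,0,-1,0,0,0,0,0,0,-1,0,0,0,0,0,0,-1])

```text
t: 6.5
position: [473.1, -279.4, 41.4]
tcp_rot: [2.314, 2.123, 0.001]
contact_force: [-0.2, 1.3, 5.1]
width: 0.128
grasp_force: 58.7
```

Emit:
play_rows(motion=[0,0,-0.01,0,0,0,-1,0,0,-0.03,0,0,0,-1,0,0,-0.06,0,0,0,-1,0,0,-0.1,0,0,0,-1,0,0,-0.14,0,0,0,-1,0,0,-0.18,0,0,0,-1,0,0,-0.22,0,0,0,-1,0,0,-0.25,0,0,0,-1,0,0,-0.25,0,0,0,-1,0,0,-0.25,0,0,0,-1])

```text
t: 7.5
position: [472.3, -279.2, 291.2]
tcp_rot: [2.315, 2.123, 0.001]
contact_force: [-0.0, 0.9, -0.9]
width: 0.123
grasp_force: 58.6
```

```bash
cat > held.py <<'E'
from h import *
import sys
s=snap("wrist"); o=r.get_obs(); print(o["position"],o["width"],o["grasp_force"],o["contact_force"])
a=s["frame"][:,:,::-1]; cv2.imwrite("pics/"+sys.argv[1],cv2.resize(a[240:400,220:420],(800,640)[:1]+(600,) ))
p,u,v=pts(s); f=s["frame"][v,u].astype(int)
q=R.from_rotvec(s["rot"]).inv().apply(p-s["pos"])  # tool frame
m=(f.min(1)>120)&(f.max(1)-f.min(1)<45)&(abs(q[:,0])<55)&(abs(q[:,1])<14)&(q[:,2]>-15)&(q[:,2]<45)
t=q[m]; print(len(t)); print("pct",np.percentile(t,[1,10,50,90,99],axis=0).round(1).tolist())
for lo in range(-45,45,10):
    g=t[(t[:,0]>=lo)&(t[:,0]<lo+10)]
    if len(g)>5: print(lo,len(g),"y",np.percentile(g[:,1],[5,50,95]).round(1),"z",np.percentile(g[:,2],[5,50,95]).round(1))
for d in cams.regions_of("wrist","holder"): print(d["conf"],d["box"])
E
python3 held.py w3.png
```

```text
[ 471.87554063 -278.77668027  290.16077565] 0.12388007040406653 58.63744033500552 [ 1.05077231 -0.04837259 -1.42237174]
4749
pct [[-35.0, -10.8, -13.1], [-21.5, -7.3, -4.7], [11.3, -1.7, -3.7], [31.7, 5.9, 15.8], [41.5, 10.2, 33.4]]
-45 48 y [-8.  -6.1 -4.6] z [-4.4 -3.6 -2.5]
-35 251 y [-7.  -4.1  4.5] z [-4.6 -3.8 -2.9]
-25 473 y [-6.4 -1.2  4.4] z [-4.8 -3.9 -3. ]
-15 463 y [-5.9 -0.8  3.9] z [-4.9 -3.9 -2.8]
-5 579 y [-5.8  0.1  9.9] z [-4.8 -3.7 32.3]
5 899 y [-10.8  -0.3   9.7] z [-13.1  -4.   31.2]
15 812 y [-8.3 -0.8  9. ] z [-4.8 -3.7 31.2]
25 883 y [-8.5 -0.4  8.3] z [-4.7 -3.4 30.4]
35 341 y [-8.9 -6.4 -4.1] z [-4.3 -0.5 32.7]
0.97 [175.2, 267.6, 231.5, 327.0]
0.72 [181.6, 188.7, 232.1, 245.3]
0.56 [307.5, 199.5, 345.5, 368.8]
```

View pics/w3.png

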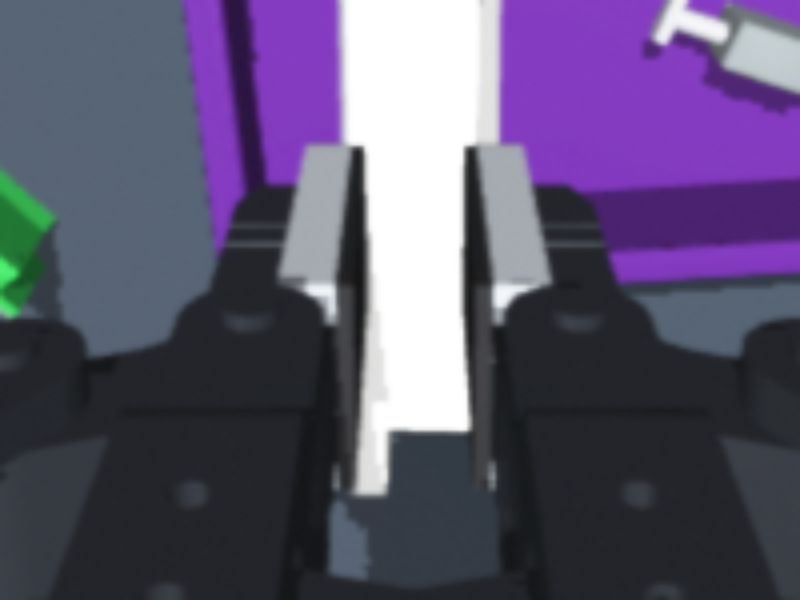

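Holder is held level and central (crop: white roof between the pads at ~(420,250)), its top 4 mm above the TCP. Carry it to above the seat.

```bash
python3 -c "
from h import *
go(520.3,392.4,225,-0.0713)"
```

```text
shift [ 0.6727 -0.0092  0.0652] turn [-0.0018 -0.0008 -0.0148] at [ 471.7 -278.6  289.6]
```

Emit:
play_rows(motion=[0.03,0,-0.02,0,0,0,-1,0.07,0,-0.02,0,0,0,-1,0.12,0,-0.02,0,0,0,-1,0.17,0,-0.02,0,0,0,-1,0.22,0,-0.02,0,0,0,-1,0.27,0,-0.02,0,0,0,-1,0.32,0,-0.02,0,0,0,-1,0.37,0,-0.02,0,0,0,-1,0.42,0,-0.02,0,0,0,-1,0.46,0,-0.02,0,0,0,-1,0.48,0,-0.02,0,0,0,-1,0.48,0,-0.02,0,0,0,-1])

```text
t: 8.8
position: [512.7, 202.3, 308.8]
tcp_rot: [-2.309, -2.129, 0.004]
contact_force: [0.0, -0.0, -0.6]
width: 0.125
grasp_force: 58.7
```

Emit:
play_rows(motion=[0.03,0,0,0,0,-0.014,-1,0.07,-0.002,0,0,0,-0.014,-1,0.11,-0.004,0,0,0,-0.014,-1,0.15,-0.007,0.02,0,0,-0.014,-1,0.18,-0.009,0.05,0,0,-0.014,-1,0.193,-0.009,0.085,0,0,-0.014,-1,0.193,-0.009,0.085,0,0,-0.014,-1,0.193,-0.009,0.085,0,0,-0.014,-1,0.193,-0.009,0.085,0,0,-0.014,-1])

```text
t: 9.7
position: [523.1, 390.1, 227.7]
tcp_rot: [2.302, 2.136, 0.003]
contact_force: [-0.1, 0.6, -0.6]
width: 0.123
grasp_force: 58.7
```

```bash
cat > fit.py <<'E'
from h import *
import sys
print("obs",r.get_obs()["contact_force"])
K=[]
for i in range(4):
    s=snap("wrist"); p,u,v=pts(s); f=s["frame"][v,u].astype(int)
    q=R.from_rotvec(s["rot"]).inv().apply(p-s["pos"])
    if i==0: cv2.imwrite("pics/"+sys.argv[1],cv2.resize(s["frame"][100:420,200:520,::-1],(600,600)))
    m=(p[:,2]>136.5)&(p[:,2]<144)&(abs(p[:,0]-520)<25)&(p[:,1]>440)&(p[:,1]<475)
    m|=(p[:,2]>136.5)&(p[:,2]<144)&(abs(p[:,0]-520)<25)&(p[:,1]>310)&(p[:,1]<345)
    t=p[m]; k=np.polyfit(t[:,1],t[:,0],1)
    for _ in range(6):
        e=t[:,0]-np.polyval(k,t[:,1]); g=abs(e)<4; k=np.polyfit(t[g,1],t[g,0],1)
    h=q[(f.min(1)>150)&(abs(q[:,0])<25)&(abs(q[:,1])<9)&(q[:,2]<-2)&(q[:,2]>-6)]
    print(g.sum(),"n y>400:",(t[g,1]>400).sum(),"lipx@392.4",np.polyval(k,392.4).round(2),"yaw",-np.arctan(k[0]).round(4),"holder y_tool",np.percentile(h[:,1],[2,50,98]).round(1),"z",np.median(h[:,2]).round(1), "pos",s["pos"].round(1))
A=R.from_rotvec(s["rot"]).as_matrix(); print("tool y angle",np.arctan2(A[1,1],A[0,1]),"tool z",A[:,2])
E
python3 fit.py w4.png
```

```text
obs [-0.07771843  0.63961637 -0.57409653]
330 n y>400: 330 lipx@392.4 521.68 yaw -0.0534 holder y_tool [-8.3 -1.2  4.9] z -3.8 pos [523.1 390.1 227.7]
331 n y>400: 331 lipx@392.4 520.82 yaw -0.0674 holder y_tool [-8.2 -1.2  4.9] z -3.8 pos [523.  390.5 227.9]
312 n y>400: 312 lipx@392.4 520.09 yaw -0.0753 holder y_tool [-8.3 -1.2  4.9] z -3.8 pos [522.8 390.9 227.8]
322 n y>400: 322 lipx@392.4 520.35 yaw -0.0751 holder y_tool [-8.2 -1.2  4.9] z -3.8 pos [522.5 391.2 227.6]
tool y angle -0.0738528792033708 tool z [ 0.00216213  0.00172447 -0.99999618]
```

View pics/w4.png

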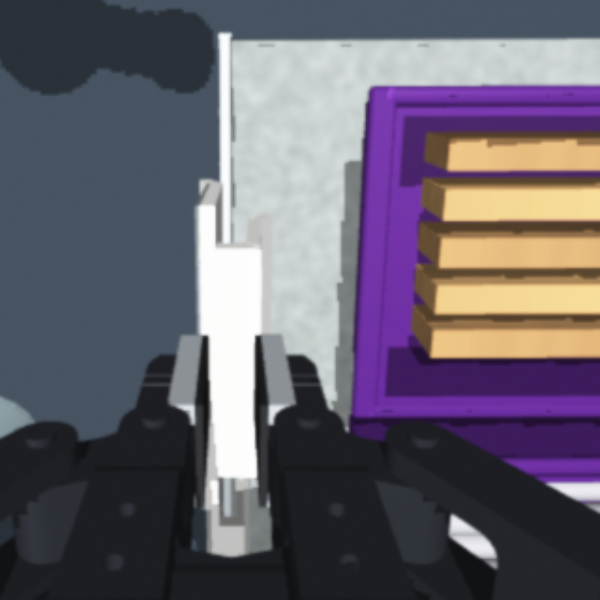

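Emit:
play_rows(motion=[0.001,-0.001,0.02,0,0,0,-1,0.001,-0.001,0.035,0,0,0,-1,0.001,-0.001,0.045,0,0,0,-1,0.001,-0.001,0.045,0,0,0,-1,0.001,-0.001,0.045,0,0,0,-1,0.001,-0.001,0.045,0,0,0,-1])

```text
t: 10.5
position: [520.9, 393.4, 181.7]
tcp_rot: [2.3, 2.14, 0.002]
contact_force: [0.2, -0.1, -0.2]
width: 0.129
grasp_force: 58.7
```

```bash
python3 fit.py w5.png
```

```text
obs [ 0.16644423 -0.05560454 -0.233629  ]
647 n y>400: 461 lipx@392.4 520.41 yaw -0.0688 holder y_tool [-8.3 -1.2  4.9] z -3.8 pos [520.9 393.4 181.7]
681 n y>400: 497 lipx@392.4 520.4 yaw -0.0701 holder y_tool [-8.2 -1.2  4.9] z -3.8 pos [520.9 393.5 181.6]
717 n y>400: 532 lipx@392.4 520.38 yaw -0.0706 holder y_tool [-8.2 -1.2  4.9] z -3.8 pos [520.8 393.4 181.5]
710 n y>400: 523 lipx@392.4 520.32 yaw -0.0706 holder y_tool [-8.2 -1.2  4.9] z -3.8 pos [520.7 393.4 181.3]
tool y angle -0.07215583906729636 tool z [ 8.18214850e-04  7.80007904e-04 -9.99999361e-01]
```

View pics/w5.png

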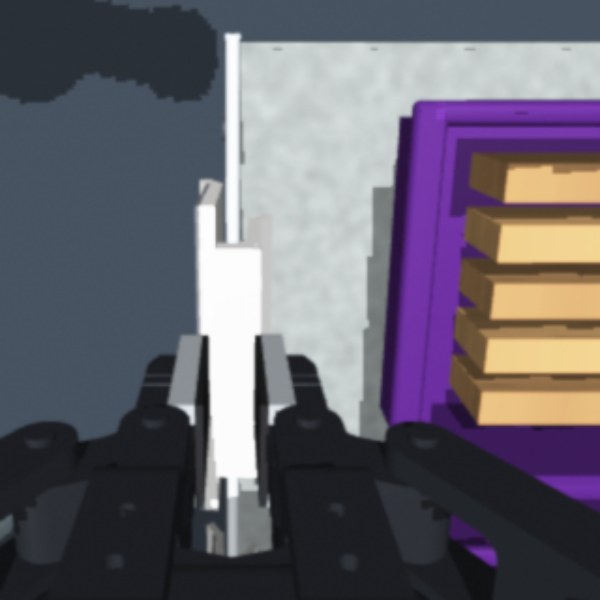

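Yaw matches and the lip lies in the slot's mouth (image (232,220)); shift 0.8 mm and lower.

Emit:
play_rows(motion=[0,0.0008,0.003,0,0,0,-1,0,0.0008,0.006,0,0,0,-1,0,0.0008,0.009,0,0,0,-1,0,0.0008,0.012,0,0,0,-1,0,0.0008,0.015,0,0,0,-1,0,0.0008,0.018,0,0,0,-1,0,0.0008,0.018,0,0,0,-1,0,0.0008,0.018,0,0,0,-1])

```text
t: 11.5
position: [521.2, 393.1, 162.6]
tcp_rot: [2.3, 2.14, -0.0]
contact_force: [-0.6, -0.3, -0.4]
width: 0.122
grasp_force: 58.7
```

No contact force; the slot is over the lip. Continue to near bottom.

Emit:
play_rows(motion=[0,0,0.004,0,0,0,-1,0,0,0.008,0,0,0,-1,0,0,0.012,0,0,0,-1,0,0,0.015,0,0,0,-1,0,0,0.017,0,0,0,-1,0,0,0.017,0,0,0,-1,0,0,0.017,0,0,0,-1])

```text
t: 12.2
position: [521.2, 393.2, 145.7]
tcp_rot: [2.3, 2.14, 0.0]
contact_force: [0.3, 0.3, -0.6]
width: 0.122
grasp_force: 58.7
```

Emit:
play_rows(motion=[0,0,0.001,0,0,0,-1,0,0,0.002,0,0,0,-1,0,0,0.003,0,0,0,-1,0,0,0.0035,0,0,0,-1,0,0,0.0035,0,0,0,-1,0,0,0.0035,0,0,0,-1])

```text
t: 12.8
position: [521.3, 393.2, 142.6]
tcp_rot: [-2.3, -2.14, -0.001]
contact_force: [-1.5, -0.7, 5.6]
width: 0.123
grasp_force: 59.6
```

Bottoming, at the expected height (142.4). Press a little more.

Emit:
play_rows(motion=[0,0,0.0005,0,0,0,-1,0,0,0.0005,0,0,0,-1,0,0,0.0005,0,0,0,-1,0,0,0.0005,0,0,0,-1])

```text
t: 13.2
position: [521.2, 393.2, 142.4]
tcp_rot: [-2.3, -2.14, -0.001]
contact_force: [-3.1, -2.0, 8.3]
width: 0.122
grasp_force: 60.3
```

Emit:
play_rows(motion=[0,0,0.0005,0,0,0,-1,0,0,0.0005,0,0,0,-1,0,0,0.0005,0,0,0,-1,0,0,0.0005,0,0,0,-1,0,0,0.0005,0,0,0,-1])

```text
t: 13.7
position: [521.3, 393.2, 142.4]
tcp_rot: [-2.3, -2.14, -0.001]
contact_force: [-4.4, -3.6, 11.8]
width: 0.127
grasp_force: 60.9
```

```bash
python3 fit.py w6.png; python3 -c "
from h import *
print(r.get_obs()['contact_force'])
s=snap('scene'); p,u,v=pts(s); f=s['frame']
cv2.imwrite('pics/s6.png',cv2.resize(f[150:300,340:560,::-1],(800,545)))
for q in ('flask','slide_box','beaker'):
  d=cams.regions_of('scene',q)[0]; print(q,d['box'])"
```

```text
obs [-4.41672371 -3.56077637 11.75582396]
928 n y>400: 802 lipx@392.4 520.25 yaw -0.0716 holder y_tool [-8.3 -1.2  4.9] z -4.0 pos [521.3 393.2 142.4]
935 n y>400: 809 lipx@392.4 520.27 yaw -0.0714 holder y_tool [-8.3 -1.2  4.9] z -4.0 pos [521.3 393.2 142.4]
934 n y>400: 807 lipx@392.4 520.31 yaw -0.0714 holder y_tool [-8.2 -1.2  4.9] z -4.0 pos [521.3 393.2 142.4]
936 n y>400: 809 lipx@392.4 520.28 yaw -0.0716 holder y_tool [-8.3 -1.2  4.9] z -3.9 pos [521.3 393.2 142.4]
tool y angle -0.07214136327455506 tool z [ 3.91511903e-04  8.79767119e-04 -9.99999536e-01]
[-4.34456429 -2.88346769 12.2143949 ]
flask [360.9, 185.7, 384.3, 213.2]
slide_box [341.5, 174.3, 550.9, 327.5]
beaker [324.6, 334.1, 359.4, 381.9]
```

View pics/w6.png

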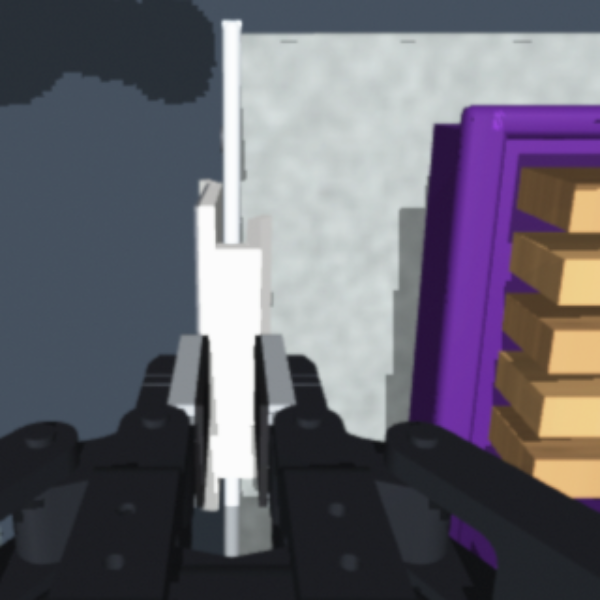

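The lip runs through the slot at both ends (230,150 and 232,520), with the plate on the robot's side. It is pressed down with 12 N at the expected height.

```bash
python3 -c "
from bench import r
print(r.hand_in())"
```

```text
the job is handed in; nothing more can be done
None
```

The white label holder is on the shelf's front lip, centred in front of the unlabelled left-hand tray with its plate towards the robot; I handed it in at about 14 s, still gripped and pressed down with about 12 N, and have seen no verdict.

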